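# Refit the pinned cover on a washing-machine drive unit

### The job

Put the cover with one round and one square-cut hole, both on its centre line, back on the drive unit: the big pin through the big round hole, the small pin through the other, and the cover fully home and flush on the metal housing, then let go of it. The housing may be clamped anywhere along its slotted bracket, so find by feel or by eye where its pins are. Leave the other cover lying where it is.

Things in the scene. Friction and masses are not known exactly. Their poses are not given: they have to be found in the camera images.
- bracket: Dark steel bracket fixed to the worktop, 116 mm (x) by 250 mm (y), its two side rails 24 mm high. Origin at the centre of its underside, z up. It carries the drive unit's aluminium housing (see slot_mid), centred in x but clamped anywhere from 25 mm towards -y to 25 mm towards +y of the bracket's centre: this offset is not reported, it must be felt or seen.
- slot_mid (a point): Point fixed on the bracket's axis, 75 mm above the worktop, at the height of the housing's flat top; axes as the bracket. The housing is a flat-sided box, 96 mm (x) by 160 mm (y), 25 to 75 mm above the worktop, clamped (does not give under 50 N) with its centre up to 25 mm to either side of this point along y. Its flat ends lie 80 mm from its centre, free to touch.
- pin_mid (a point): Point fixed on the bracket's axis, 95 mm above the worktop, at the height of the pin tips; axes as the bracket. Two upright steel pins, 20 mm high, tips tapered by 1 mm over 1 mm, stand on the housing's top at x = 0 and move with the housing: a big one, 14 mm diameter, 55 mm from the housing's centre towards -y; a small one, 9 mm, 55 mm towards +y.
- cover_mid (a point): Cover to fit: loose, grey plastic, 0.15 to 0.31 kg, rib up. Plate 150 (x) by 90 (y) by 8 mm; central grip rib along x on top, 70 long, 18 thick, 30 mm high. Point: centre, 19 mm above underside. Holes at y = 0: round 16 mm, 55 mm towards +x; square-cut 16 (x) by 11 mm (y), 55 mm towards -x. Seated: underside on the housing's top, its +x along the bracket's -y.
- spare_mid (a point): The other cover, not to be used: same outline, rib and material, but two equal round holes of 11 mm placed diagonally, off the centre line. The point is its centre, 19 mm above its underside. Both covers start flat on the worktop; either may lie in either of two places.
Not all that is in view belongs to the job. Leave any green or yellow look-alike of the part that bears cover_mid alone.

How it is judged:
By the outcome, as a careful person would: the job done as asked, in the order asked, and still so for the second after the job is handed in, with the robot touching nothing.
It also fails if it takes over 48 s, if anything falls off the work surface, if the arm or the gripper's body presses on something with over 40 N, if the wrist force passes 120 N, or if a joint passes its speed limit or range.

### The arm

A 7-joint arm with a two-finger parallel gripper is mounted at the origin on the work surface. World frame = base frame: x ahead of the robot, y to its left, z up, the work surface at z = 0. Lengths are in m, angles in rad, forces in N, time in s.
With the tool pointing down it reaches from about 0.425 to 0.925 m from the base axis. Payload 6.8 kg.
Tool frame: the origin (TCP) lies between the finger pads; the fingertips stand finger_overhang ahead of it and the grasp point (between the pads) lies 6 mm ahead of it (finger_overhang is the distance from the TCP to the fingertips, in m); z points along the fingers, y is the line along which they close (so a half turn about z gives the same grasp; the last joint's range is limited). The gripper opens to 85 mm and grips with 20 to 120 N. Pads are 22 mm wide; open, the fingers measure 114 mm over their backs; the gripper's body (76 mm by 85 mm) begins 54 mm behind the grasp point. The pads swing forward as they close: fully open they stand 13 mm farther back than shut.
Start: joints at [-1.346, 0.477, 0.022, 1.555, -0.011, 1.109, -0.083], TCP at [0.221, 0.638, 0.226] pointing down, gripper open.
Joint ranges: [-2.96, 2.96], [-0.34, 2.1], [-1.41, 1.46], [0.24, 2.44], [-1.37, 4.51], [0.17, 1.92], [-2.96, 2.96]. Speed limits (rad/s): [2.39, 2.39, 3.14, 3.14, 3.14, 3.14, 3.14].

### API

Orientations are given as a unit quaternion [w, x, y, z].
In Python, from station import * gives the robot as it stands.
- The arm moves only by the tool drive_tool, never from a script. Its argument "increments" is a list of rows, each an object of numbers: "claw": the finger opening in m, from 0 to 0.0854; "dx", "dy", "dz": the shift along the tool's x, y, z in m; "wx", "wy", "wz": the turn, a rotation vector about the tool's x, y, z in degrees. A call has 1 to 20 rows; each row shifts and turns the commanded pose from where the row before left it, along the tool's axes as they then stand; what a row does not reach is not made up. A row lasts 1/8 s, in which the tool goes at most 62.5 mm and 10.7 degrees, less where a joint would pass 70% of its speed; a pose out of reach is approached as far as the arm can. A call with a gripper value outside its range is refused whole. The fingers move at their own pace and stop on an object; "newtons" is the grip in N (left out, the last holds). Time passes only in rows, so rows that do not move let the fingers close. It gives the time, the measured TCP pose, the force, the opening and the grip force at its end, in the units of the state.
- get_obs(): the state, without advancing time (a new reading comes with each control period).
- read_camera(name): name is "scene" or "side" or "wrist"; returns (picture, depth): 400x640x3 uint8, red, green, blue; 400x640 float32, m along the optical axis (not along the pixel's ray), 0 where there is no reading.
- calibration(name): a dict with "intrinsics" (3x3 intrinsics, pixels), "k1" (the pictures are not rectified: a ray, as slopes to the right and down, at radius r is drawn at 1 + k1 r^2 times it, then the intrinsics apply), "R" (3x3) and "t" (3): a world point X has camera coordinates R X + t; the wrist camera has in their place "mount" (4x4, takes a point from camera to tool coordinates, whose origin is the TCP and whose axes are the flange's). Camera axes: x right, y down, z forward; pixel columns grow to the right and rows downward; lengths in m; the calibration is good to about 2 mm. A picture is of the moment at which its call begins: read the wrist's pose just before it. calibration takes no time and is no camera call.
- hand_in(): hands the job in; it is judged then, once.
The state is a dict: "t": time; "q": joint angles; "joint_vel": joint speeds; "joint_torque": joint torques, N m; "eef_pos": TCP position; "tool_rot": TCP orientation; "contact_force": force on the tool from outside, world axes, zero at the start; "torque": the same for the moment, N m; "gripper_width": opening from 0.0 (shut) to 1.0 (fully open); "grasp_force": force on a finger pad.
Only numpy, scipy, OpenCV 4.12 (cv2) and the standard library are available. Lean on these libraries where they do the work, as an engineer would, in place of code of your own. Each camera call takes 0.05 s, during which the arm holds its last target. There are 200 camera calls.

## Working session

There is one attempt and no reset: what is moved stays moved. The work goes in short steps, Python scripts to look and compute and a tool call to move; the robot and the scene stay as the last step left them, time stands still between calls to the robot, and variables do not carry over. Pictures are saved under pics/ and viewed, at most 10 in all, crops included, and the job is handed in when it is done.

Besides the shell and the picture viewer there is one more tool, called after "Request:" as name([rows], argument=value, ...), one row to a line, values as JSON. drive_tool: Moves the arm, as the interface text tells. Its arguments: {"type":"object","properties":{"increments":{"type":"array","items":{"type":"object","properties":{"claw":{"type":"number"},"dx":{"type":"number"},"dy":{"type":"number"},"dz":{"type":"number"},"wx":{"type":"number"},"wy":{"type":"number"},"wz":{"type":"number"}}}},"newtons":{"type":"number"}},"required":["increments"]}

```bash
mkdir -p pics; ls
cat > h.py <<'E'
from station import *
import numpy as np, cv2
from scipy.spatial.transform import Rotation as Ro
def cam(name):
    o=get_obs(); im,d=read_camera(name); c=calibration(name)
    if 'mount' in c:
        w,x,y,z=o['tool_rot']; T=np.eye(4); T[:3,:3]=Ro.from_quat([x,y,z,w]).as_matrix(); T[:3,3]=o['eef_pos']
        M=T@np.array(c['mount'])
    else:
        M=np.eye(4); R=np.array(c['R']); M[:3,:3]=R.T; M[:3,3]=-R.T@np.array(c['t'])
    return im,d,np.array(c['intrinsics']),c['k1'],M
def rays(K,k1,M,uv):
    uv=np.atleast_2d(np.asarray(uv,float)); s=(uv-[K[0,2],K[1,2]])/[K[0,0],K[1,1]]
    p=s.copy()
    for _ in range(20): p=s/(1+k1*(p**2).sum(1,keepdims=True))
    return np.c_[p,np.ones(len(p))]
def onplane(K,k1,M,uv,z):
    r=rays(K,k1,M,uv)@M[:3,:3].T; o=M[:3,3]
    return o+r*((z-o[2])/r[:,2])[:,None]
def cloud(d,K,k1,M):
    v,u=np.mgrid[:d.shape[0],:d.shape[1]]
    r=rays(K,k1,M,np.c_[u.ravel(),v.ravel()])*d.reshape(-1,1)
    return (r@M[:3,:3].T+M[:3,3]).reshape(*d.shape,3)
def save(n,im): cv2.imwrite('pics/'+n,im[...,::-1])
E
python3 - <<'E'
from h import *
o=get_obs(); print({k:np.round(v,3).tolist() for k,v in o.items()})
a=cam('scene');b=cam('side')
for n,x in(('scene',a),('side',b)):
    np.savez(n+'.npz',im=x[0],d=x[1],K=x[2],k1=x[3],M=x[4]); print(n,x[2].round(1).tolist(),x[3],x[4].round(3).tolist()); save(n+'.png',x[0])
E
```

```text
pics
{'t': 0.0, 'q': [-1.346, 0.478, 0.022, 1.556, -0.012, 1.109, -0.083], 'joint_vel': [-0.002, 0.0, 0.001, -0.001, -0.003, -0.001, -0.0], 'joint_torque': [-0.0, -59.644, 1.608, -28.119, 0.012, 0.009, -0.0], 'eef_pos': [0.22, 0.637, 0.225], 'tool_rot': [-0.0, 0.166, 0.986, -0.001], 'contact_force': [-1.032, -0.077, 0.109], 'torque': [0.01, -0.025, -0.033], 'grasp_force': 0.0, 'gripper_width': 1.0}
scene [[373.3, 0.0, 320.2], [0.0, 373.3, 199.9], [0.0, 0.0, 1.0]] -0.06215661017062532 [[-0.773, 0.346, -0.532, 0.962], [0.634, 0.404, -0.659, 0.746], [-0.013, -0.847, -0.531, 0.626], [0.0, 0.0, 0.0, 1.0]]
side [[452.4, 0.0, 325.1], [0.0, 452.4, 197.5], [0.0, 0.0, 1.0]] -0.12949765371473315 [[0.87, -0.38, 0.314, 0.081], [-0.493, -0.651, 0.577, -0.571], [-0.015, -0.657, -0.754, 0.93], [0.0, 0.0, 0.0, 1.0]]
```

View pics/scene.png

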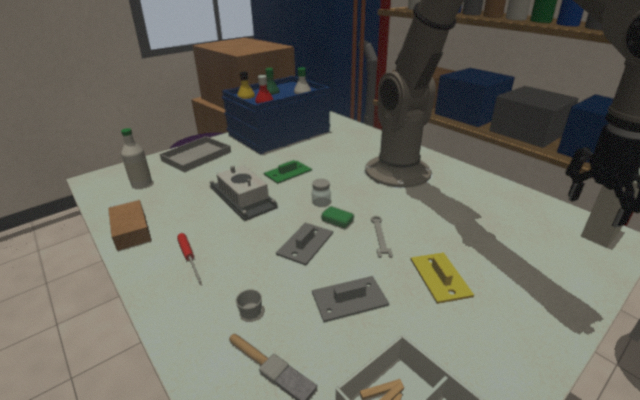

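View pics/side.png

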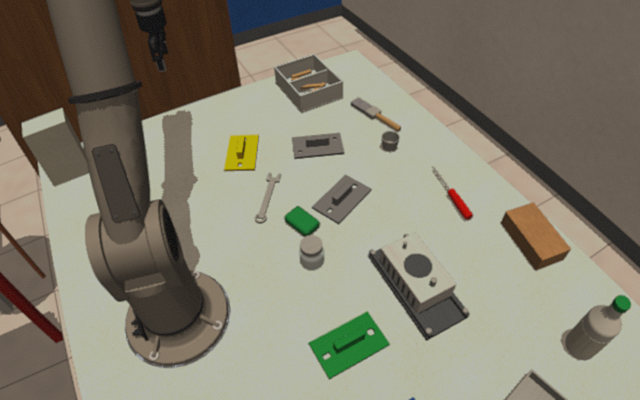

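The scene picture shows grey covers at (350,298) and (305,242) and the drive unit at (243,190). In the side picture they are at (318,145), (342,198) and (415,270). I'll enlarge those areas next.

Run:
```python
from h import *
L=lambda n:np.load(n+'.npz')
s,c=L('side'),L('scene')
f=lambda im,x,y,w,h:cv2.resize(im[y:y+h,x:x+w],(400,300),interpolation=cv2.INTER_CUBIC)
A=s['im'];B=c['im']
save('crops.png',np.vstack([np.hstack([f(A,285,120,100,75),f(A,295,165,100,75)]),np.hstack([f(A,355,225,120,90),f(B,300,260,100,75)])]))
P=cloud(s['d'],s['K'],s['k1'],s['M'])
for n,(x,y,w,h) in dict(c1=(285,125,65,40),c2=(308,172,68,54),unit=(360,228,110,110)).items():
    im=A[y:y+h,x:x+w].astype(int);p=P[y:y+h,x:x+w]
    z=p[...,2]
    if n=='unit': m=(z>.065)&(z<.082)
    else: m=(im.max(2)-im.min(2)<30)&(im.max(2)<150)&(z>-.01)&(z<.02)
    m=cv2.morphologyEx(m.astype(np.uint8),cv2.MORPH_OPEN,np.ones((3,3)))>0
    q=p[m]; r=cv2.minAreaRect((q[:,:2]*1000).astype(np.float32)); print(n,m.sum(),r,q[:,2].mean())
    if n!='unit':
        t=z>.03; q=p[t]; print(' rib',t.sum(),cv2.minAreaRect((q[:,:2]*1000).astype(np.float32)),np.percentile(q[:,2],[50,95]))
    else:
        t=(z>.086); q=p[t]; print(' pins',t.sum(),q[:40].round(3).tolist())
```

```text
c1 880 ((548.803466796875, 330.717529296875), (95.05636596679688, 149.5386505126953), 68.08873748779297) 0.007862613938709994
 rib 142 ((304.91510009765625, -105.0382080078125), (1031.757568359375, 68.4453125), 60.584999084472656) [0.03738459 0.04178753]
c2 1291 ((504.0650329589844, 114.20448303222656), (153.89256286621094, 98.36871337890625), 22.296689987182617) 0.007588977481688754
 rib 182 ((267.44842529296875, -194.14990234375), (834.087158203125, 107.427978515625), 56.394222259521484) [0.03756054 0.93009971]
unit 2704 ((515.310546875, -194.88148498535156), (162.23672485351562, 99.52206420898438), 87.9369125366211) 0.07462606227490476
 pins 107 [[0.081, -0.571, 0.93], [0.081, -0.571, 0.93], [0.081, -0.571, 0.93], [0.081, -0.571, 0.93], [0.081, -0.571, 0.93], [0.081, -0.571, 0.93], [0.081, -0.571, 0.93], [0.081, -0.571, 0.93], [0.081, -0.571, 0.93], [0.081, -0.571, 0.93], [0.515, -0.137, 0.095], [0.517, -0.138, 0.095], [0.519, -0.139, 0.095], [0.52, -0.141, 0.097], [0.081, -0.571, 0.93], [0.515, -0.138, 0.092], [0.517, -0.139, 0.092], [0.518, -0.141, 0.094], [0.518, -0.143, 0.097], [0.514, -0.14, 0.092], [0.513, -0.143, 0.096], [0.516, -0.143, 0.094], [0.519, -0.143, 0.092], [0.081, -0.571, 0.93], [0.513, -0.14, 0.089], [0.514, -0.142, 0.091], [0.517, -0.143, 0.09], [0.518, -0.145, 0.092], [0.081, -0.571, 0.93], [0.081, -0.571, 0.93], [0.513, -0.142, 0.087], [0.514, -0.143, 0.088], [0.081, -0.571, 0.93], [0.081, -0.571, 0.93], [0.081, -0.571, 0.93], [0.081, -0.571, 0.93], [0.081, -0.571, 0.93], [0.081, -0.571, 0.93], [0.081, -0.571, 0.93], [0.081, -0.571, 0.93]]
```

View pics/crops.png

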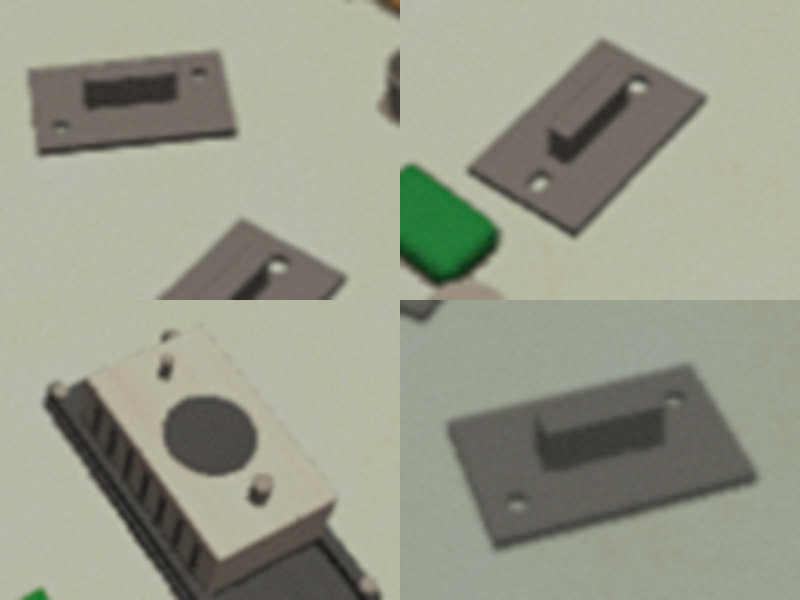

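Top right crop: the cover at side (342,198) has both holes on its centre line, a squarish one near (330,211) and a round one far (354,186), so it is the one to fit. The top left cover has diagonal holes and is the spare. The pins are at side (405,245) and (434,281), and the nearer looks bigger.

Run:
```python
from h import *
s=np.load('side.npz');g=(s['K'],s['k1'],s['M'])
h=onplane(*g,[[330,211],[354,186]],.004); print(h.round(3),np.linalg.norm(h[1]-h[0]),np.degrees(np.arctan2(*(h[1]-h[0])[1::-1])),h.mean(0))
print(onplane(*g,[[405,243],[434,278]],.095).round(3))
A=s['im'];P=cloud(s['d'],*g)
x,y,w,h=308,172,68,54
m=np.zeros(A.shape[:2],bool);m[y:y+h,x:x+w]=1
m&=(P[...,2]>.032)&(P[...,2]<.05)
q=P[m];q=q[(abs(q[:,0]-.5)<.1)];print(len(q),cv2.minAreaRect((q[:,:2]*1000).astype(np.float32)),q.mean(0))
# bracket edges: dark, low z
```

```text
[[0.454 0.09  0.004]
 [0.557 0.134 0.004]] 0.11134616064114229 23.358371792314088 [0.50555314 0.11171171 0.004     ]
[[ 0.517 -0.141  0.095]
 [ 0.517 -0.247  0.095]]
145 ((505.1354675292969, 110.86442565917969), (72.1207046508789, 17.585357666015625), 21.438112258911133) [0.5036925  0.10956636 0.03762195]
```

Request:
drive_tool([
  {"dx": -0.0368,"dy": -0.0337,"claw": 0.06},
  {"dx": -0.0368,"dy": -0.0337},
  {"dx": -0.0368,"dy": -0.0337},
  {"dx": -0.0368,"dy": -0.0337},
  {"dx": -0.0368,"dy": -0.0337},
  {"dx": -0.0368,"dy": -0.0337},
  {"dx": -0.0368,"dy": -0.0337},
  {"dx": -0.0368,"dy": -0.0337},
  {"dx": -0.0368,"dy": -0.0337},
  {"dx": -0.0368,"dy": -0.0337},
  {"dx": -0.0368,"dy": -0.0337},
  {"dx": -0.0368,"dy": -0.0337},
  {"wz": -10.35},
  {"wz": -10.35},
  {"wz": -10.35},
  {"wz": -10.35},
  {"claw": 0.06},
  {"claw": 0.06},
])

```text
schema error: expected keys claw, dx, dy, dz, wx, wy, wz
```

Run:
```python
from h import *
o=get_obs(); print({k:np.round(v,3).tolist() for k,v in o.items()})
im,d,K,k1,M=cam('wrist'); np.savez('w1.npz',im=im,d=d,K=K,k1=k1,M=M)
print(np.array(calibration('wrist')['mount']).round(3).tolist(),K[0,0]); save('w1.png',im)
P=cloud(d,K,k1,M); z=P[...,2]
for a,b in((.002,.015),(.032,.05)):
    m=(z>a)&(z<b)&(abs(P[...,0]-.505)<.1)&(abs(P[...,1]-.11)<.1)
    m=cv2.morphologyEx(m.astype(np.uint8),cv2.MORPH_OPEN,np.ones((3,3)))>0
    q=P[m]; print(len(q),cv2.minAreaRect((q[:,:2]*1000).astype(np.float32)) if len(q) else 0, q.mean(0))
```

```text
{'t': 0.1, 'q': [-1.346, 0.478, 0.022, 1.556, -0.011, 1.109, -0.083], 'joint_vel': [0.0, -0.003, -0.001, -0.002, 0.001, 0.001, 0.0], 'joint_torque': [0.005, -59.776, 1.614, -28.196, 0.013, 0.005, -0.0], 'eef_pos': [0.22, 0.637, 0.225], 'tool_rot': [-0.0, 0.166, 0.986, -0.001], 'contact_force': [0.811, 0.416, 0.623], 'torque': [0.019, -0.008, -0.028], 'grasp_force': 0.0, 'gripper_width': 1.002}
[[0.0, -0.945, -0.327, 0.085], [1.0, 0.0, -0.0, 0.0], [0.0, -0.327, 0.945, -0.147], [0.0, 0.0, 0.0, 1.0]] 336.41537406573343
0 0 [nan nan nan]
0 0 [nan nan nan]<stdin>:9: RuntimeWarning: Mean of empty slice.
  ret = um.true_divide(
```

View pics/w1.png

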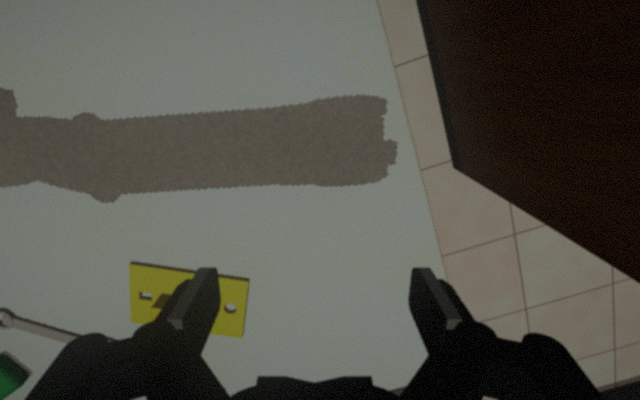

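The arm did not move, because every key is required in each row. The picture shows only the start area: the yellow look-alike at (190,300) and the fingers. I'll resend with full rows.

Request:
drive_tool([
  {"dx": -0.0368,"dy": -0.0337,"dz": 0,"wx": 0,"wy": 0,"wz": 0,"claw": 0.06},
  {"dx": -0.0368,"dy": -0.0337,"dz": 0,"wx": 0,"wy": 0,"wz": 0,"claw": 0.06},
  {"dx": -0.0368,"dy": -0.0337,"dz": 0,"wx": 0,"wy": 0,"wz": 0,"claw": 0.06},
  {"dx": -0.0368,"dy": -0.0337,"dz": 0,"wx": 0,"wy": 0,"wz": 0,"claw": 0.06},
  {"dx": -0.0368,"dy": -0.0337,"dz": 0,"wx": 0,"wy": 0,"wz": 0,"claw": 0.06},
  {"dx": -0.0368,"dy": -0.0337,"dz": 0,"wx": 0,"wy": 0,"wz": 0,"claw": 0.06},
  {"dx": -0.0368,"dy": -0.0337,"dz": 0,"wx": 0,"wy": 0,"wz": 0,"claw": 0.06},
  {"dx": -0.0368,"dy": -0.0337,"dz": 0,"wx": 0,"wy": 0,"wz": 0,"claw": 0.06},
  {"dx": -0.0368,"dy": -0.0337,"dz": 0,"wx": 0,"wy": 0,"wz": 0,"claw": 0.06},
  {"dx": -0.0368,"dy": -0.0337,"dz": 0,"wx": 0,"wy": 0,"wz": 0,"claw": 0.06},
  {"dx": -0.0368,"dy": -0.0337,"dz": 0,"wx": 0,"wy": 0,"wz": 0,"claw": 0.06},
  {"dx": -0.0368,"dy": -0.0337,"dz": 0,"wx": 0,"wy": 0,"wz": 0,"claw": 0.06},
  {"dx": 0,"dy": 0,"dz": 0,"wx": 0,"wy": 0,"wz": -10.35,"claw": 0.06},
  {"dx": 0,"dy": 0,"dz": 0,"wx": 0,"wy": 0,"wz": -10.35,"claw": 0.06},
  {"dx": 0,"dy": 0,"dz": 0,"wx": 0,"wy": 0,"wz": -10.35,"claw": 0.06},
  {"dx": 0,"dy": 0,"dz": 0,"wx": 0,"wy": 0,"wz": -10.35,"claw": 0.06},
  {"dx": 0,"dy": 0,"dz": 0,"wx": 0,"wy": 0,"wz": 0,"claw": 0.06},
  {"dx": 0,"dy": 0,"dz": 0,"wx": 0,"wy": 0,"wz": 0,"claw": 0.06},
])

```text
t: 2.4
eef_pos: [0.5056, 0.1115, 0.2262]
tool_rot: [-0.0, -0.192, 0.981, -0.0]
contact_force: [0.6, 0.2, -0.5]
gripper_width: 0.701
grasp_force: 0.0
```

Run:
```python
from h import *
o=get_obs(); print({k:np.round(v,3).tolist() for k,v in o.items()})
im,d,K,k1,M=cam('wrist'); np.savez('w1.npz',im=im,d=d,K=K,k1=k1,M=M)
save('w2.png',im)
P=cloud(d,K,k1,M); z=P[...,2]
for a,b in((.002,.015),(.032,.05)):
    m=(z>a)&(z<b)&(abs(P[...,0]-.505)<.1)&(abs(P[...,1]-.11)<.1)
    m=cv2.morphologyEx(m.astype(np.uint8),cv2.MORPH_OPEN,np.ones((3,3)))>0
    q=P[m]; print(len(q),cv2.minAreaRect((q[:,:2]*1000).astype(np.float32)) if len(q) else 0, q.mean(0))
```

```text
{'t': 2.4, 'q': [-0.505, 0.217, 0.195, 1.939, -0.05, 0.99, 1.67], 'joint_vel': [-0.004, -0.002, 0.002, -0.002, 0.0, -0.0, 0.011], 'joint_torque': [0.118, -39.961, 1.763, -26.251, 0.013, 0.003, 0.022], 'eef_pos': [0.506, 0.111, 0.226], 'tool_rot': [-0.0, -0.192, 0.981, -0.0], 'contact_force': [0.632, 0.171, -0.466], 'torque': [-0.019, 0.013, -0.014], 'grasp_force': 0.0, 'gripper_width': 0.701}
9325 ((503.8165588378906, 113.92124938964844), (151.17727661132812, 90.27728271484375), 22.298215866088867) [0.49769892 0.11134603 0.00731329]
1173 ((502.95391845703125, 113.85623168945312), (68.87520599365234, 17.936689376831055), 21.837125778198242) [0.50196962 0.11315256 0.03715002]
```

View pics/w2.png

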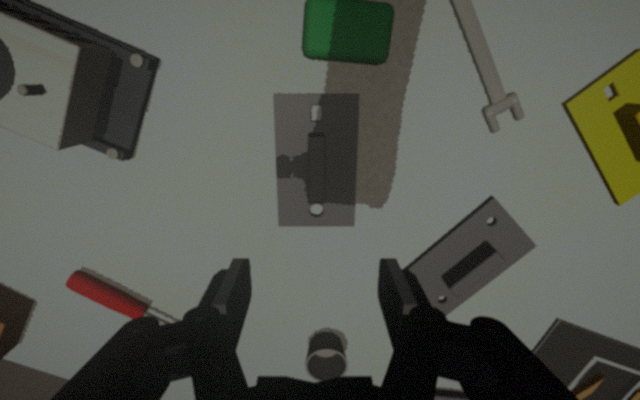

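The wrist picture shows the cover upright, with the square hole at (317,112) and the round hole at (316,209). By depth its plate measures 151 x 90 mm at z 7 mm, centred at (0.504,0.114), angle 22.2°, which agrees with the sizes given. Before grasping I'll look at the unit from above in the placing orientation.

Request:
drive_tool([
  {"dx": 0.0177,"dy": -0.0479,"dz": -0.0145,"wx": 0,"wy": 0,"wz": 0,"claw": 0.06},
  {"dx": 0.0177,"dy": -0.0479,"dz": -0.0145,"wx": 0,"wy": 0,"wz": 0,"claw": 0.06},
  {"dx": 0.0177,"dy": -0.0479,"dz": -0.0145,"wx": 0,"wy": 0,"wz": 0,"claw": 0.06},
  {"dx": 0.0177,"dy": -0.0479,"dz": -0.0145,"wx": 0,"wy": 0,"wz": 0,"claw": 0.06},
  {"dx": 0.0177,"dy": -0.0479,"dz": -0.0145,"wx": 0,"wy": 0,"wz": 0,"claw": 0.06},
  {"dx": 0.0177,"dy": -0.0479,"dz": -0.0145,"wx": 0,"wy": 0,"wz": 0,"claw": 0.06},
  {"dx": 0,"dy": 0,"dz": 0,"wx": 0,"wy": 0,"wz": 10.3,"claw": 0.06},
  {"dx": 0,"dy": 0,"dz": 0,"wx": 0,"wy": 0,"wz": 10.3,"claw": 0.06},
  {"dx": 0,"dy": 0,"dz": 0,"wx": 0,"wy": 0,"wz": 10.3,"claw": 0.06},
  {"dx": 0,"dy": 0,"dz": 0,"wx": 0,"wy": 0,"wz": 10.3,"claw": 0.06},
  {"dx": 0,"dy": 0,"dz": 0,"wx": 0,"wy": 0,"wz": 10.3,"claw": 0.06},
  {"dx": 0,"dy": 0,"dz": 0,"wx": 0,"wy": 0,"wz": 10.3,"claw": 0.06},
  {"dx": 0,"dy": 0,"dz": 0,"wx": 0,"wy": 0,"wz": 10.3,"claw": 0.06},
  {"dx": 0,"dy": 0,"dz": 0,"wx": 0,"wy": 0,"wz": 10.3,"claw": 0.06},
  {"dx": 0,"dy": 0,"dz": 0,"wx": 0,"wy": 0,"wz": 10.3,"claw": 0.06},
  {"dx": 0,"dy": 0,"dz": 0,"wx": 0,"wy": 0,"wz": 10.3,"claw": 0.06},
  {"dx": 0,"dy": 0,"dz": 0,"wx": 0,"wy": 0,"wz": 10.3,"claw": 0.06},
  {"dx": 0,"dy": 0,"dz": 0,"wx": 0,"wy": 0,"wz": 0,"claw": 0.06},
  {"dx": 0,"dy": 0,"dz": 0,"wx": 0,"wy": 0,"wz": 0,"claw": 0.06},
])

```text
t: 4.82
eef_pos: [0.5167, -0.1945, 0.3133]
tool_rot: [-0.0, 0.712, 0.702, -0.0]
contact_force: [0.0, -0.9, -0.1]
gripper_width: 0.702
grasp_force: 0.0
```

Run:
```python
from h import *
import station
try: print('overhang',finger_overhang)
except Exception as e: print(e,[n for n in dir(station) if n[0]!='_'])
o=get_obs(); print({k:np.round(v,3).tolist() for k,v in o.items() if k in('eef_pos','tool_rot','q')})
im,d,K,k1,M=cam('wrist'); np.savez('w3.npz',im=im,d=d,K=K,k1=k1,M=M)
save('w3.png',im)
P=cloud(d,K,k1,M); z=P[...,2]
near=(abs(P[...,0]-.516)<.1)&(abs(P[...,1]+.195)<.14)
for a,b in((.065,.083),(.087,.103)):
    m=(z>a)&(z<b)&near
    n,l,st,ce=cv2.connectedComponentsWithStats(m.astype(np.uint8))
    for i in range(1,n):
        if st[i,4]<8: continue
        q=P[l==i]; print(a,st[i].tolist(),cv2.minAreaRect((q[:,:2]*1000).astype(np.float32)),q.mean(0).round(4))
```

```text
overhang 0.025
{'q': [-0.331, 0.227, 0.697, 1.778, -0.156, 1.193, 0.398], 'eef_pos': [0.517, -0.195, 0.313], 'tool_rot': [-0.0, 0.712, 0.702, -0.0]}
0.065 [272, 88, 88, 136, 10875] ((516.3617553710938, -193.38250732421875), (159.94000244140625, 99.12944793701172), 87.91390228271484) [ 0.5164 -0.1876  0.0745]
0.087 [312, 109, 8, 9, 58] ((518.5802001953125, -138.5135955810547), (8.334454536437988, 7.449807643890381), 89.14537811279297) [ 0.5185 -0.1385  0.094 ]
0.087 [307, 203, 12, 13, 121] ((513.767822265625, -247.78050231933594), (13.172774314880371, 12.885968208312988), 88.50657653808594) [ 0.5143 -0.2476  0.0937]
```

View pics/w3.png

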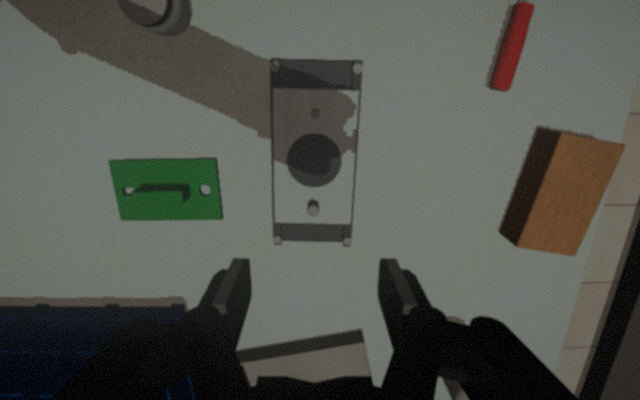

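Over the unit, the big pin is at (313,207) and the small pin at (315,113). By depth they lie at (0.5142,-0.2477) and (0.5185,-0.1385), 109 mm apart. The housing measures 160 x 99 mm, centred at (0.516,-0.193), angle 87.9°. Now back to grasp the cover.

Request:
drive_tool([
  {"dx": 0,"dy": 0,"dz": 0,"wx": 0,"wy": 0,"wz": -10.27,"claw": 0.06},
  {"dx": 0,"dy": 0,"dz": 0,"wx": 0,"wy": 0,"wz": -10.27,"claw": 0.06},
  {"dx": 0,"dy": 0,"dz": 0,"wx": 0,"wy": 0,"wz": -10.27,"claw": 0.06},
  {"dx": 0,"dy": 0,"dz": 0,"wx": 0,"wy": 0,"wz": -10.27,"claw": 0.06},
  {"dx": 0,"dy": 0,"dz": 0,"wx": 0,"wy": 0,"wz": -10.27,"claw": 0.06},
  {"dx": 0,"dy": 0,"dz": 0,"wx": 0,"wy": 0,"wz": -10.27,"claw": 0.06},
  {"dx": 0,"dy": 0,"dz": 0,"wx": 0,"wy": 0,"wz": -10.27,"claw": 0.06},
  {"dx": 0,"dy": 0,"dz": 0,"wx": 0,"wy": 0,"wz": -10.27,"claw": 0.06},
  {"dx": 0,"dy": 0,"dz": 0,"wx": 0,"wy": 0,"wz": -10.27,"claw": 0.06},
  {"dx": 0,"dy": 0,"dz": 0,"wx": 0,"wy": 0,"wz": -10.27,"claw": 0.06},
  {"dx": 0,"dy": 0,"dz": 0,"wx": 0,"wy": 0,"wz": -10.27,"claw": 0.06},
  {"dx": -0.0149,"dy": 0.0415,"dz": 0.0304,"wx": 0,"wy": 0,"wz": 0,"claw": 0.06},
  {"dx": -0.0149,"dy": 0.0415,"dz": 0.0304,"wx": 0,"wy": 0,"wz": 0,"claw": 0.06},
  {"dx": -0.0149,"dy": 0.0415,"dz": 0.0304,"wx": 0,"wy": 0,"wz": 0,"claw": 0.06},
  {"dx": -0.0149,"dy": 0.0415,"dz": 0.0304,"wx": 0,"wy": 0,"wz": 0,"claw": 0.06},
  {"dx": -0.0149,"dy": 0.0415,"dz": 0.0304,"wx": 0,"wy": 0,"wz": 0,"claw": 0.06},
  {"dx": -0.0149,"dy": 0.0415,"dz": 0.0304,"wx": 0,"wy": 0,"wz": 0,"claw": 0.06},
  {"dx": -0.0149,"dy": 0.0415,"dz": 0.0304,"wx": 0,"wy": 0,"wz": 0,"claw": 0.06},
  {"dx": 0,"dy": 0,"dz": 0,"wx": 0,"wy": 0,"wz": 0,"claw": 0.06},
  {"dx": 0,"dy": 0,"dz": 0,"wx": 0,"wy": 0,"wz": 0,"claw": 0.06},
])

```text
t: 7.38
eef_pos: [0.5049, 0.1132, 0.1006]
tool_rot: [-0.0, -0.191, 0.982, -0.0]
contact_force: [-0.1, -1.0, 0.2]
gripper_width: 0.707
grasp_force: 0.0
```

Request:
drive_tool([
  {"dx": 0.001,"dy": 0.001,"dz": 0.021,"wx": 0,"wy": 0,"wz": 0,"claw": 0.06},
  {"dx": 0,"dy": 0,"dz": 0.021,"wx": 0,"wy": 0,"wz": 0,"claw": 0.06},
  {"dx": 0,"dy": 0,"dz": 0.021,"wx": 0,"wy": 0,"wz": 0,"claw": 0.06},
  {"dx": 0,"dy": 0,"dz": 0,"wx": 0,"wy": 0,"wz": 0,"claw": 0.06},
  {"dx": 0,"dy": 0,"dz": 0,"wx": 0,"wy": 0,"wz": 0,"claw": 0.01},
  {"dx": 0,"dy": 0,"dz": 0,"wx": 0,"wy": 0,"wz": 0,"claw": 0.01},
  {"dx": 0,"dy": 0,"dz": 0,"wx": 0,"wy": 0,"wz": 0,"claw": 0.01},
  {"dx": 0,"dy": 0,"dz": 0,"wx": 0,"wy": 0,"wz": 0,"claw": 0.01},
  {"dx": 0,"dy": 0,"dz": 0,"wx": 0,"wy": 0,"wz": 0,"claw": 0.01},
  {"dx": 0,"dy": 0,"dz": 0,"wx": 0,"wy": 0,"wz": 0,"claw": 0.01},
], newtons=50)

```text
t: 8.62
eef_pos: [0.5033, 0.1143, 0.0375]
tool_rot: [-0.0, -0.191, 0.982, 0.0]
contact_force: [-0.2, 0.6, 0.6]
gripper_width: 0.12
grasp_force: 0.0
```

The opening is 10 mm with no grip force, so the fingers missed the rib. Looking.

Run:
```python
from h import *
o=get_obs(); print(o['gripper_width'],o['grasp_force'],o['eef_pos'])
im,d,K,k1,M=cam('wrist'); s=cam('side')
P=cloud(s[1],*s[2:]);z=P[...,2]
m=(z>.031)&(z<.045);m[:172]=0;m[226:]=0;m[:,:308]=0;m[:,376:]=0
q=P[m];print(len(q),q.mean(0),cv2.minAreaRect((q[:,:2]*1000).astype(np.float32)))
save('w4.png',np.hstack([cv2.resize(im,(480,300)),cv2.resize(s[0][150:250,280:380],(300,300))]))
```

```text
0.11978234062955789 0.0 [0.50327539 0.11433019 0.03750491]
95 [0.49202283 0.1037307  0.03659593] ((462.2535400390625, 95.67002868652344), (158.32815551757812, 19.734455108642578), 18.64992332458496)
```

View pics/w4.png

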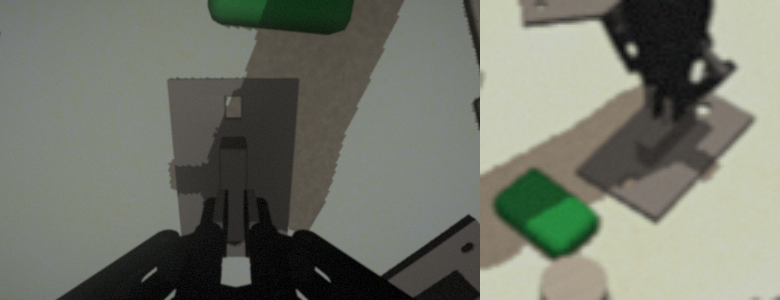

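The picture shows the fingers straddling the rib (wrist view, around (232,200)). They may not be closed fully yet, so I'll command full closing.

Request:
drive_tool([
  {"dx": 0,"dy": 0,"dz": 0,"wx": 0,"wy": 0,"wz": 0,"claw": 0},
  {"dx": 0,"dy": 0,"dz": 0,"wx": 0,"wy": 0,"wz": 0,"claw": 0},
  {"dx": 0,"dy": 0,"dz": 0,"wx": 0,"wy": 0,"wz": 0,"claw": 0},
  {"dx": 0,"dy": 0,"dz": 0,"wx": 0,"wy": 0,"wz": 0,"claw": 0},
], newtons=50)

```text
t: 9.22
eef_pos: [0.5033, 0.1143, 0.0375]
tool_rot: [-0.0, -0.191, 0.982, 0.0]
contact_force: [-0.3, 0.5, -0.2]
gripper_width: 0.003
grasp_force: 0.0
```

Run:
```python
from h import *
o=get_obs(); print({k:np.round(v,3).tolist() for k,v in o.items()})
```

```text
{'t': 9.225, 'q': [-0.481, 0.495, 0.17, 2.085, -0.149, 0.573, 1.75], 'joint_vel': [-0.0, -0.001, 0.0, 0.001, 0.0, 0.002, -0.0], 'joint_torque': [-0.001, -48.596, 3.512, -16.863, 0.008, 0.001, 0.0], 'eef_pos': [0.503, 0.114, 0.037], 'tool_rot': [-0.0, -0.191, 0.982, 0.0], 'contact_force': [-0.269, 0.529, -0.181], 'torque': [-0.03, -0.062, 0.029], 'grasp_force': 0.0, 'gripper_width': 0.003}
```

The gripper shut on nothing. I'll check with depth where the fingers are relative to the rib.

Run:
```python
from h import *
im,d,K,k1,M=cam('wrist')
P=cloud(d,K,k1,M)
c=(slice(165,330,9),slice(280,345,8))
print((P[c][...,2]*1000).round().astype(int))
print(im[c].sum(2))
print((P[200:215,300:325].reshape(-1,3).mean(0)).round(3))
s=cam('side');P=cloud(s[1],*s[2:]);z=P[...,2]
print((z[150:226:4,320:366:4]*1000).round().astype(int))
save('w5.png',np.hstack([im[100:400,170:470],cv2.resize(s[0][160:220,310:370],(400,300)[::-1]).repeat(1,0)[:300]]))
```

```text
[[ 8  8  7  7  7  7  7  8  7]
 [ 8  8  8  9  8  8  7  8  7]
 [ 8  7  9 12 12 12  7  8  8]
 [ 8  8 27 28 28 28 26  9  8]
 [ 7  8 37 37 37 37 36  7  7]
 [ 7  7 36 38 37 37 37  7  7]
 [ 8  7 37 37 38 38 35  7  7]
 [ 7  9 38 37 37 37 37  7  8]
 [ 8  7 37 37 37 37 37  8  7]
 [ 7  6 38 38 37 37 36  8  6]
 [ 8  8 38 48 49 49 48  8  7]
 [ 8  8 50 56 55 56 57 49  7]
 [ 8 56 57 63 63 64 64 56 56]
 [ 7 64 64 70 70 69 69 64 64]
 [ 7 70 70 76 76 76 76 70 71]
 [83 86 85 83 80 79 83 86 83]
 [88 88 90 89 79 80 88 88 89]
 [93 93 94 94 79 86 93 93 94]
 [97 97 98 98 79 88 97 98 98]]
[[242 248 139 146 133 147 149 130 138]
 [241 150 155 146 139 124 138 146 146]
 [237 142 105 112  83  97 121 125 134]
 [232 139  92 110  89 105 103 135 148]
 [156 138 134 119 107 145 114 132 138]
 [128 140 137 143 145 128 100 124 127]
 [152 128 141 134 131 131 126 130 126]
 [133 141 129 143 140 126 117 127 137]
 [137 149 127 137 148 137 110 130 128]
 [152 148 138 155 136 139 102 130 135]
 [146 134 128 119  39  72 109 131 131]
 [124  99  58 101  22 102 102  61 116]
 [132  28  38  82  24  96 101   0  45]
 [136  55  50 104  46 
[... 502 characters left out ...]
105 121 132 135 136 140 143 137  -3]
 [ -3   0   0  92 102 114 117  97   2 129 137 129]
 [  1   1  -2   1  86  86 101  97 119 125 129   4]
 [ -2  -1   1   0  -2  76  81  93 104   9   7   1]
 [  1  -3  -2   0   8  61  65  38  31  -1   5   8]
 [ -2  -4  -1  12   7  46  39  30  11   7   9  10]
 [  0  -1   9   7  36  36  29  16   8  11   8   7]
 [  2   9   9  31  38  28  13   7   6   5   8   2]
 [  9   8   9  12  24  14   6   7   9   8   0  -1]
 [  6   9   8   7   5   7  10   7   8   5   3  -4]
 [  8   8   1  -2   7   6   8   6   1   0  -1  -1]
 [  2   6   7   6   6  12   6   5  -3  -2  -1  -1]
 [  0   0  -1  11   7   9   3   1   0  -1  -2   2]
 [  3   3   1  -2   5   8  -1  -1   3   2  -2  -1]]
```

View pics/w5.png

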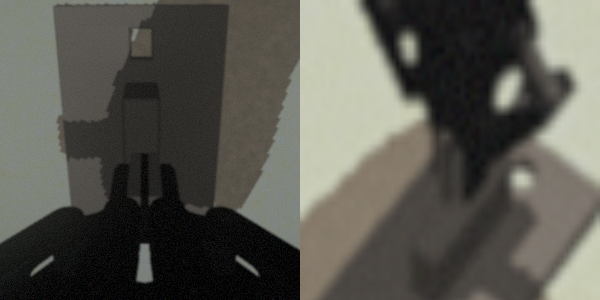

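The left view shows the shut fingertips just above the rib, at about (145,155) in the crop. Depth puts the tips at about z 0.043 with the TCP reading 0.0375. So the fingertips are about 5 mm behind the reported TCP, not the stated 25 mm ahead. I'll go by what was measured: open, lower 24 mm, close.

Request:
drive_tool([
  {"dx": 0,"dy": 0,"dz": 0,"wx": 0,"wy": 0,"wz": 0,"claw": 0.06},
  {"dx": 0,"dy": 0,"dz": 0,"wx": 0,"wy": 0,"wz": 0,"claw": 0.06},
  {"dx": 0,"dy": 0,"dz": 0,"wx": 0,"wy": 0,"wz": 0,"claw": 0.06},
  {"dx": 0,"dy": 0,"dz": 0,"wx": 0,"wy": 0,"wz": 0,"claw": 0.06},
  {"dx": 0,"dy": 0,"dz": 0,"wx": 0,"wy": 0,"wz": 0,"claw": 0.06},
  {"dx": 0,"dy": 0,"dz": 0.006,"wx": 0,"wy": 0,"wz": 0,"claw": 0.06},
  {"dx": 0,"dy": 0,"dz": 0.006,"wx": 0,"wy": 0,"wz": 0,"claw": 0.06},
  {"dx": 0,"dy": 0,"dz": 0.006,"wx": 0,"wy": 0,"wz": 0,"claw": 0.06},
  {"dx": 0,"dy": 0,"dz": 0.006,"wx": 0,"wy": 0,"wz": 0,"claw": 0.06},
  {"dx": 0,"dy": 0,"dz": 0,"wx": 0,"wy": 0,"wz": 0,"claw": 0.06},
], newtons=50)

```text
t: 10.58
eef_pos: [0.5029, 0.1141, 0.0129]
tool_rot: [-0.001, -0.191, 0.982, -0.0]
contact_force: [0.8, 0.0, -0.2]
gripper_width: 0.697
grasp_force: 0.0
```

Request:
drive_tool([
  {"dx": 0,"dy": 0,"dz": 0,"wx": 0,"wy": 0,"wz": 0,"claw": 0.0},
  {"dx": 0,"dy": 0,"dz": 0,"wx": 0,"wy": 0,"wz": 0,"claw": 0.0},
  {"dx": 0,"dy": 0,"dz": 0,"wx": 0,"wy": 0,"wz": 0,"claw": 0.0},
  {"dx": 0,"dy": 0,"dz": 0,"wx": 0,"wy": 0,"wz": 0,"claw": 0.0},
  {"dx": 0,"dy": 0,"dz": 0,"wx": 0,"wy": 0,"wz": 0,"claw": 0.0},
  {"dx": 0,"dy": 0,"dz": 0,"wx": 0,"wy": 0,"wz": 0,"claw": 0.0},
], newtons=50)

```text
t: 11.32
eef_pos: [0.5037, 0.1142, 0.0139]
tool_rot: [0.0, -0.191, 0.982, 0.0]
contact_force: [-0.8, -1.3, 5.7]
gripper_width: 0.2
grasp_force: 49.8
```

Gripped at 17 mm opening with 50 N. Now lift, carry and turn.

Request:
drive_tool([
  {"dx": 0,"dy": 0,"dz": -0.02,"wx": 0,"wy": 0,"wz": 0,"claw": 0.0},
  {"dx": 0,"dy": 0,"dz": -0.06,"wx": 0,"wy": 0,"wz": 0,"claw": 0.0},
  {"dx": 0,"dy": 0,"dz": -0.06,"wx": 0,"wy": 0,"wz": 0,"claw": 0.0},
  {"dx": 0.0172,"dy": -0.0483,"dz": 0,"wx": 0,"wy": 0,"wz": 0,"claw": 0.0},
  {"dx": 0.0172,"dy": -0.0483,"dz": 0,"wx": 0,"wy": 0,"wz": 0,"claw": 0.0},
  {"dx": 0.0172,"dy": -0.0483,"dz": 0,"wx": 0,"wy": 0,"wz": 0,"claw": 0.0},
  {"dx": 0.0172,"dy": -0.0483,"dz": 0,"wx": 0,"wy": 0,"wz": 0,"claw": 0.0},
  {"dx": 0.0172,"dy": -0.0483,"dz": 0,"wx": 0,"wy": 0,"wz": 0,"claw": 0.0},
  {"dx": 0.0172,"dy": -0.0483,"dz": 0,"wx": 0,"wy": 0,"wz": 0,"claw": 0.0},
  {"dx": 0,"dy": 0,"dz": 0,"wx": 0,"wy": 0,"wz": 10.37,"claw": 0.0},
  {"dx": 0,"dy": 0,"dz": 0,"wx": 0,"wy": 0,"wz": 10.37,"claw": 0.0},
  {"dx": 0,"dy": 0,"dz": 0,"wx": 0,"wy": 0,"wz": 10.37,"claw": 0.0},
  {"dx": 0,"dy": 0,"dz": 0,"wx": 0,"wy": 0,"wz": 10.37,"claw": 0.0},
  {"dx": 0,"dy": 0,"dz": 0,"wx": 0,"wy": 0,"wz": 10.37,"claw": 0.0},
  {"dx": 0,"dy": 0,"dz": 0,"wx": 0,"wy": 0,"wz": 10.37,"claw": 0.0},
  {"dx": 0,"dy": 0,"dz": 0,"wx": 0,"wy": 0,"wz": 10.37,"claw": 0.0},
  {"dx": 0,"dy": 0,"dz": 0,"wx": 0,"wy": 0,"wz": 10.37,"claw": 0.0},
  {"dx": 0,"dy": 0,"dz": 0,"wx": 0,"wy": 0,"wz": 10.37,"claw": 0.0},
  {"dx": 0,"dy": 0,"dz": 0,"wx": 0,"wy": 0,"wz": 10.37,"claw": 0.0},
  {"dx": 0,"dy": 0,"dz": 0,"wx": 0,"wy": 0,"wz": 10.37,"claw": 0.0},
], newtons=60)

```text
t: 13.82
eef_pos: [0.5157, -0.1926, 0.153]
tool_rot: [-0.001, 0.722, 0.692, -0.0]
contact_force: [-0.8, -1.2, -1.7]
gripper_width: 0.192
grasp_force: 59.1
```

Run:
```python
from h import *
o=get_obs(); p=o['eef_pos']; w,x,y,z=o['tool_rot']; R=Ro.from_quat([x,y,z,w]).as_matrix()
print(o['t'],p.round(4) if hasattr(p,'round') else p,'x ang',np.degrees(np.arctan2(R[1,0],R[0,0])),R[:,2].round(3),np.round(o['contact_force'],1))
im,d,K,k1,M=cam('wrist'); save('w6.png',im)
P=cloud(d,K,k1,M); Z=P[...,2]
m=(Z>p[2]-.0139)&(Z<p[2]+.002)&(abs(P[...,0]-.516)<.09)&(abs(P[...,1]+.193)<.13)
m=cv2.morphologyEx(m.astype(np.uint8),cv2.MORPH_OPEN,np.ones((5,5)))
q=P[m>0]; print('plate',len(q),cv2.minAreaRect((q[:,:2]*1000).astype(np.float32)),q.mean(0).round(4),q[:,2].std())
c=np.linalg.lstsq(np.c_[q[:,:2]-p[:2],np.ones(len(q))],q[:,2],rcond=None)[0];print('tilt',c)
```

```text
13.825 [ 0.5157 -0.1926  0.153 ] x ang 87.60538963089327 [-0.001  0.001 -1.   ] [-0.8 -1.2 -1.7]
plate 29411 ((515.3609619140625, -192.73956298828125), (151.50938415527344, 90.4050064086914), 87.6296615600586) [ 0.5167 -0.1596  0.1464] 0.0008046158505012795
tilt [-0.00207072 -0.0003736   0.14642399]
```

View pics/w6.png

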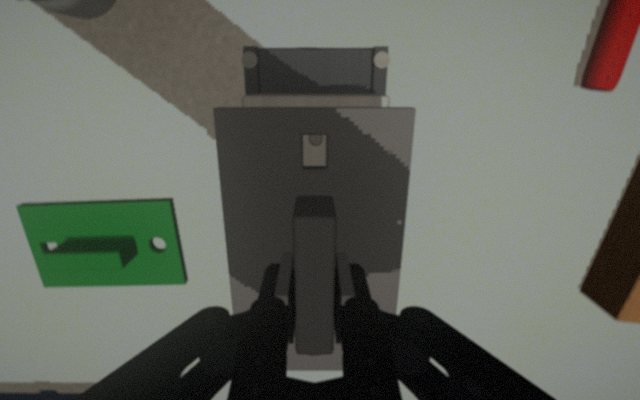

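The wrist picture shows the cover held level, with the square hole at (314,150) and the small pin visible through its far end. The plate is centred at (0.5154,-0.1927), 87.6°. The target is (0.5164,-0.1932), 87.8°. I'll correct by that much, come down to just over the pins, then feel.

Request:
drive_tool([
  {"dx": -0.0005,"dy": 0.001,"dz": 0.02,"wx": 0,"wy": 0,"wz": -0.2,"claw": 0.0},
  {"dx": 0,"dy": 0,"dz": 0.02,"wx": 0,"wy": 0,"wz": 0,"claw": 0.0},
  {"dx": 0,"dy": 0,"dz": 0,"wx": 0,"wy": 0,"wz": 0,"claw": 0.0},
  {"dx": 0,"dy": 0,"dz": 0.002,"wx": 0,"wy": 0,"wz": 0,"claw": 0.0},
  {"dx": 0,"dy": 0,"dz": 0.002,"wx": 0,"wy": 0,"wz": 0,"claw": 0.0},
  {"dx": 0,"dy": 0,"dz": 0.002,"wx": 0,"wy": 0,"wz": 0,"claw": 0.0},
  {"dx": 0,"dy": 0,"dz": 0,"wx": 0,"wy": 0,"wz": 0,"claw": 0.0},
  {"dx": 0,"dy": 0,"dz": 0,"wx": 0,"wy": 0,"wz": 0,"claw": 0.0},
])

```text
t: 14.88
eef_pos: [0.5172, -0.1936, 0.1076]
tool_rot: [0.0, 0.719, 0.696, 0.0]
contact_force: [-0.3, -0.2, -3.1]
gripper_width: 0.194
grasp_force: 59.1
```

No contact force with the underside below the pin tips, so the pins are going in. Continuing down.

Request:
drive_tool([
  {"dx": 0,"dy": -0.0003,"dz": 0.002,"wx": 0,"wy": 0,"wz": 0.2,"claw": 0.0},
  {"dx": 0,"dy": 0,"dz": 0.002,"wx": 0,"wy": 0,"wz": 0,"claw": 0.0},
  {"dx": 0,"dy": 0,"dz": 0.002,"wx": 0,"wy": 0,"wz": 0,"claw": 0.0},
  {"dx": 0,"dy": 0,"dz": 0,"wx": 0,"wy": 0,"wz": 0,"claw": 0.0},
])

```text
t: 15.38
eef_pos: [0.5167, -0.1935, 0.1013]
tool_rot: [-0.0, 0.72, 0.694, -0.0]
contact_force: [1.1, 0.1, -1.5]
gripper_width: 0.193
grasp_force: 59.1
```

Run:
```python
from h import *
o=get_obs(); print(np.round(o['contact_force'],1),np.round(o['torque'],2),np.round(o['eef_pos'],4),np.round(o['tool_rot'],4))
```

```text
[ 1.1  0.1 -1.5] [ 0.02 -0.02 -0.  ] [ 0.5167 -0.1935  0.1013] [-2.000e-04  7.198e-01  6.942e-01 -1.000e-04]
```

Request:
drive_tool([
  {"dx": 0,"dy": 0,"dz": 0.003,"wx": 0,"wy": 0,"wz": 0,"claw": 0.0},
  {"dx": 0,"dy": 0,"dz": 0.003,"wx": 0,"wy": 0,"wz": 0,"claw": 0.0},
  {"dx": 0,"dy": 0,"dz": 0.003,"wx": 0,"wy": 0,"wz": 0,"claw": 0.0},
  {"dx": 0,"dy": 0,"dz": 0.002,"wx": 0,"wy": 0,"wz": 0,"claw": 0.0},
  {"dx": 0,"dy": 0,"dz": 0,"wx": 0,"wy": 0,"wz": 0,"claw": 0.0},
])

```text
t: 16.0
eef_pos: [0.5167, -0.1936, 0.0903]
tool_rot: [-0.0, 0.72, 0.694, -0.0]
contact_force: [0.2, -0.2, -1.9]
gripper_width: 0.193
grasp_force: 59.2
```

Request:
drive_tool([
  {"dx": 0,"dy": 0,"dz": 0.001,"wx": 0,"wy": 0,"wz": 0,"claw": 0.0},
  {"dx": 0,"dy": 0,"dz": 0.0005,"wx": 0,"wy": 0,"wz": 0,"claw": 0.0},
  {"dx": 0,"dy": 0,"dz": 0,"wx": 0,"wy": 0,"wz": 0,"claw": 0.0},
])

```text
t: 16.38
eef_pos: [0.5169, -0.1936, 0.089]
tool_rot: [0.0, 0.72, 0.694, 0.0]
contact_force: [-0.2, -0.6, -2.4]
gripper_width: 0.197
grasp_force: 59.4
```

Request:
drive_tool([
  {"dx": 0,"dy": 0,"dz": 0.0005,"wx": 0,"wy": 0,"wz": 0,"claw": 0.0},
  {"dx": 0,"dy": 0,"dz": 0.0005,"wx": 0,"wy": 0,"wz": 0,"claw": 0.0},
  {"dx": 0,"dy": 0,"dz": 0,"wx": 0,"wy": 0,"wz": 0,"claw": 0.0},
])

```text
t: 16.75
eef_pos: [0.5169, -0.1936, 0.089]
tool_rot: [-0.0, 0.72, 0.694, 0.0]
contact_force: [-2.8, 2.4, 10.3]
gripper_width: 0.196
grasp_force: 60.9
```

Contact force rises at TCP z 0.089, the expected seated height. Releasing and retreating.

Request:
drive_tool([
  {"dx": 0,"dy": 0,"dz": -0.0005,"wx": 0,"wy": 0,"wz": 0,"claw": 0.05},
  {"dx": 0,"dy": 0,"dz": 0,"wx": 0,"wy": 0,"wz": 0,"claw": 0.05},
  {"dx": 0,"dy": 0,"dz": 0,"wx": 0,"wy": 0,"wz": 0,"claw": 0.05},
  {"dx": 0,"dy": 0,"dz": 0,"wx": 0,"wy": 0,"wz": 0,"claw": 0.05},
  {"dx": 0,"dy": 0,"dz": -0.02,"wx": 0,"wy": 0,"wz": 0,"claw": 0.05},
  {"dx": 0,"dy": 0,"dz": -0.05,"wx": 0,"wy": 0,"wz": 0,"claw": 0.05},
  {"dx": 0,"dy": 0,"dz": -0.05,"wx": 0,"wy": 0,"wz": 0,"claw": 0.05},
  {"dx": 0,"dy": 0,"dz": -0.05,"wx": 0,"wy": 0,"wz": 0,"claw": 0.05},
  {"dx": 0,"dy": 0,"dz": -0.05,"wx": 0,"wy": 0,"wz": 0,"claw": 0.05},
  {"dx": 0,"dy": 0,"dz": 0,"wx": 0,"wy": 0,"wz": 0,"claw": 0.05},
  {"dx": 0,"dy": 0,"dz": 0,"wx": 0,"wy": 0,"wz": 0,"claw": 0.05},
])

```text
t: 18.12
eef_pos: [0.5165, -0.1935, 0.3088]
tool_rot: [-0.0, 0.72, 0.694, 0.0]
contact_force: [-0.3, 0.7, 0.2]
gripper_width: 0.586
grasp_force: 0.0
```

Run:
```python
from h import *
p=get_obs()['eef_pos']; im,d,K,k1,M=cam('wrist'); save('w7.png',im)
P=cloud(d,K,k1,M); Z=P[...,2]
m=(Z>.074)&(Z<.09)&(abs(P[...,0]-.516)<.09)&(abs(P[...,1]+.193)<.13)
m=cv2.morphologyEx(m.astype(np.uint8),cv2.MORPH_OPEN,np.ones((5,5)))
q=P[m>0]; print(p,'plate',len(q),cv2.minAreaRect((q[:,:2]*1000).astype(np.float32)),np.median(q[:,2]))
print('tilt',np.linalg.lstsq(np.c_[q[:,:2]-p[:2],np.ones(len(q))],q[:,2],rcond=None)[0])
```

```text
[ 0.51650789 -0.19354443  0.30878831] plate 9030 ((516.7001953125, -192.3978729248047), (152.26931762695312, 93.8619613647461), 87.8575668334961) 0.08237110407797132
tilt [ 0.00120497 -0.00113438  0.08232508]
```

View pics/w7.png

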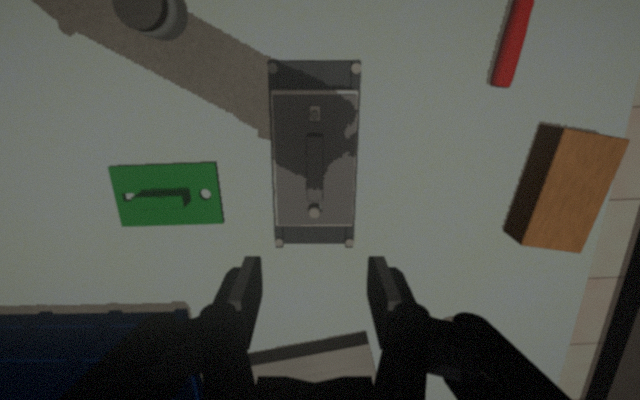

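The picture shows both pins standing through their holes, the small one at (315,113) and the big one at (313,211). The plate top is level at z 0.0824, where 0.083 is expected, so the cover is seated and released.

```bash
python3 -c "
from station import *
print(hand_in())"
```

```text
the job is handed in; nothing more can be done
None
```

The cover with the round and square-cut holes is back on the drive unit with both pins through, flush on the housing and released. The spare was left where it lay, and I handed the job in at about 18 s of the 48 s limit.

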